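# Unlatch the finds box and hold its lid half open

### The job

I need both hands to pack the sherds, so please unhook the front latch of the larger clip box, raise the lid to 45 degrees and keep it there: finish while still holding it, because it falls shut on its own. The old hinge is brittle, so never swing the lid up anywhere near upright, and do not let it drop. Do not shove the box about, and leave the loose sherds and the dusting brush where they lie.

Things in the scene. Friction and masses are not known exactly. Their poses are not given: they have to be found in the camera images.
- sherd_box: Clear plastic clip box 152x202x74 mm (x, y, z) with a blue hinged lid, loose on the bench, about 0.9 kg with the finds in it. Origin: centre of the underside. Its x axis points from the front (latch, towards the robot) to the back (lid hinge), y along the hinge. Front wall face at x -62 mm. Lid 140x200 mm, 10 mm thick, from z 63 to 73, front edge at x -69, 7 mm proud of the wall.
- sherd_box_lid (a joint): Angle of the lid about its hinge at the back: 0 shut, growing as the front edge rises, 0.785 is 45 degrees, stop at 1.92. The hinge is limp: the lid weighs about 0.12 kg and falls shut when let go. It cannot rise until the latch is clear of its catch.
- latch (a joint): Angle of the latch flap: 0 hooked (hanging flat on the front wall), growing as its lower end swings out and up away from the box; clear of the catch from about 0.25; 1.57 straight out in the plane of the lid; stop at 2.0. Slightly stiff: stays where it is left.
- latch_grip (a point): Centre of the latch's thumb grip: a blue block 46 mm wide (box y), 17 mm high, 17 mm deep, at the lower end of the flap. The flap turns on an axis parallel to the box's y at the lid's front edge (box frame x -69, z 67 mm); when hooked this point is at x -82.5, y 0, z 41.5. Site axes are the flap's: same as the box's when hooked and shut.
- lid_hinge (a point): Middle of the lid's hinge axis, which runs along the box's y: box frame x 73.5, y 0, z 64.4 mm.
- dust_brush: Wide dusting brush with a wooden handle, 60x205x16 mm, lying on the bench. Origin: centre of the underside, y along the handle.
- plaster_sherd_1: White plaster sherd 57x32x8 mm lying on the bench between the box and the cloth-wrapped ring stand (200 mm high) on the left. Origin: centre of the underside.
- plaster_sherd_2: White plaster sherd 51x68x10 mm lying on the bench between the box and the cloth-wrapped ring stand (200 mm high) on the left. Origin: centre of the underside.
- plaster_sherd_3: White plaster sherd 59x63x10 mm lying on the bench between the box and the cloth-wrapped ring stand (200 mm high) on the left. Origin: centre of the underside.
Mind the look-alikes: they are no part of the job. What is shaped like the plaster_sherd_3 but orange is not meant.

How it is judged:
By the outcome, as a careful person would: the job done as asked, in the order asked, and still so for the second after the job is handed in, while the arm keeps its last pose, push and grip.
It also fails if it takes over 51 s, if anything falls off the work surface, if the arm or the gripper's body presses on something with over 40 N, if the wrist force passes 120 N, or if a joint passes its speed limit or range.

### The arm

A 7-joint arm with a two-finger parallel gripper is mounted at the origin on a cart in front of the work surface, level with it; the furniture and walls round the work are solid. World frame = base frame: x ahead of the robot, y to its left, z up, the work surface at z = 0. Lengths are in m, angles in degrees, forces in N, time in s.
With the tool pointing down it reaches from about 0.425 to 0.875 m from the base axis. Payload 4.7 kg.
Tool frame: the origin (TCP) lies on the centre line of the jaws, within the pads' length; the fingertips stand 14 mm ahead of it and the grasp point (between the pads) lies 5 mm behind it; z points along the fingers, y is the line along which they close (so a half turn about z gives the same grasp; the last joint's range is limited). The gripper opens to 87 mm and grips with 3 to 60 N. Pads are 19 mm wide; open, the fingers measure 117 mm over their backs; the gripper's body (75 mm by 190 mm) begins 51 mm behind the grasp point.
Start: joints at [69.506, 18.392, -4.016, 83.108, 1.295, 78.541, -3.26], TCP at [0.236, -0.606, 0.237] pointing down, gripper open.
Joint ranges: [-163.93, 163.93], [-17.29, 119.83], [-79.2, 71.16], [3.27, 140.29], [-89.18, 269.18], [5.43, 117.66], [-154.24, 154.24]. Speed limits (degrees/s): [147.25, 147.25, 180, 180, 180, 180, 180].

### API

Orientations are given as [roll, pitch, yaw] about the fixed x, y, z axes, in that order (R = Rz(yaw) Ry(pitch) Rx(roll)).
In Python, from cell import env gives the robot as it stands.
- The arm moves only by the tool jog_arm, never from a script. Its argument "motion" is a list that holds one entry, the list of rows, each a list of 7 numbers: the shift along the tool's x, y, z in units of 0.1 m (1.0 is 0.1 m), then the turn, a rotation vector about the tool's x, y, z in units of 180 degrees (1.0 is 180 degrees), then the closure, from 0 (fully open) to 1 (shut). A call has 1 to 5 rows; each row is the pose to reach, as a shift and turn from the pose commanded when the call began, along the tool's axes at that moment, turning the shorter way round; what a row does not reach only later rows make up. A row lasts 1/10 s, in which the tool goes at most 50 mm and 8.59 degrees, less where a joint would pass 70% of its speed; a pose out of reach is approached as far as the arm can. A call with a number of a shift or a turn outside -1 to 1 is refused whole. A call with a gripper value outside its range is refused whole. The fingers move at their own pace and stop on an object; "grip_force" is the grip in N (left out, the last holds). Time passes only in rows, so rows that repeat a pose let the fingers close. It gives the time, the measured TCP pose, the force, the opening and the grip force at its end, in the units of the state.
- env.get_obs(): the state, without advancing time (a new reading comes with each control period).
- env.read_camera(name): name is "scene" or "top" or "wrist"; returns (picture, depth): 384x512x3 uint8, red, green, blue; 384x512 float32, m along the optical axis (not along the pixel's ray), 0 where there is no reading.
- env.camera_info(name): a dict with "camera_matrix" (3x3 intrinsics, pixels), "origin" and "orientation" of the camera in the world; the wrist camera has in their place "mount" (4x4, takes a point from camera to tool coordinates, whose origin is the TCP and whose axes are the flange's). Camera axes: x right, y down, z forward; pixel columns grow to the right and rows downward; lengths in m; the calibration is good to about 2 mm. The wrist camera is an equidistant fisheye: a pixel r from the principal point sees the ray r / f radians off the axis. A picture is of the moment at which its call begins: read the wrist's pose just before it. camera_info takes no time and is no camera call.
- env.sign_off(): hands the job in; it is judged then, once.
The state is a dict: "time_s": time; "qpos": joint angles; "joint_velocities": joint speeds; "effort": joint torques, N m; "tool_pos": TCP position; "tool_rot": TCP orientation; "force": force on the tool from outside, world axes, zero at the start; "wrist_torque": the same for the moment, N m; "grip_width": finger opening in m; "grasp_force": force on a finger pad.
Only numpy, scipy, OpenCV 4.12 (cv2) and the standard library are available. Lean on these libraries where they do the work, as an engineer would, in place of code of your own. Each camera call takes 0.05 s, during which the arm holds its last target. There are 200 camera calls.

## Working session

There is one attempt and no reset: what is moved stays moved. The work goes in short steps, Python scripts to look and compute and a tool call to move; the robot and the scene stay as the last step left them, time stands still between calls to the robot, and variables do not carry over. Pictures are saved under pics/ and viewed, at most 10 in all, crops included, and the job is handed in when it is done.

Besides the shell and the picture viewer there is one more tool, called after "Emit:" as name(argument=value, ...) on one line, values as JSON. jog_arm: Moves the arm, as the interface text tells. Shifts and turns lie within -1 to 1; 1 stands for 0.1 m of shift or 180 degrees of turn. Its arguments: {"type":"object","properties":{"motion":{"type":"array","items":{"type":"array","items":{"type":"array","items":{"type":"number"}}}},"grip_force":{"type":"number"}},"required":["motion"]}

```bash
mkdir -p pics; ls; python3 - <<'E'
from cell import env
import cv2,numpy as np
for n in("scene","top"):
    p,d=env.read_camera(n); cv2.imwrite(f"pics/{n}.png",p[:,:,::-1]); np.save(f"pics/{n}_d.npy",d)
    print(n,env.camera_info(n))
print(env.camera_info("wrist"))
print(env.get_obs())
E
```

```text
pics
scene {'camera_matrix': array([[379.5258596 ,   0.        , 254.60443928],
       [  0.        , 379.5258596 , 196.06999408],
       [  0.        ,   0.        ,   1.        ]]), 'origin': array([0.05361444, 0.49773163, 0.73838543]), 'orientation': array([-129.51182888,    0.78223582, -143.88302889])}
top {'camera_matrix': array([[406.6156015 ,   0.        , 253.8307871 ],
       [  0.        , 406.6156015 , 185.91051648],
       [  0.        ,   0.        ,   1.        ]]), 'origin': array([ 0.44517858, -0.1286893 ,  1.17532978]), 'orientation': array([-174.85094099,    0.35028036,  -89.61411926])}
{'camera_matrix': array([[297.31863964,   0.        , 254.26332748],
       [  0.        , 297.31863964, 195.95720489],
       [  0.        ,   0.        ,   1.        ]]), 'mount': array([[ 1.49127367e-05, -9.68783781e-01, -2.47907212e-01,
         6.71338421e-02],
       [ 9.99999999e-01,  3.91826157e-06,  4.48425373e-05,
         2.79669908e-04],
       [-4.24713576e-05, -2.47907213e-01,  9.68783780e-01,
        -1.46982918e-01],
       [ 0.00000000e+00,  0.00000000e+00,  0.00000000e+00,
         1.00000000e+00]])}
{'time_s': 0.1, 'qpos': array([69.50696422, 18.43487399, -4.01436184, 83.16631173,  1.29467161,
       78.54173979, -3.25981446]), 'joint_velocities': array([ 0.04763436, -0.05147202, -0.02733763, -0.23240417, -0.01522107,
       -0.04363712,  0.04332988]), 'effort': array([-1.56561523e-04, -4.92568409e+01, -4.05836692e-01, -3.13402104e+01,
       -6.42074109e-02,  3.95350065e-02,  7.41622716e-05]), 'tool_pos': array([ 0.23589951, -0.60518469,  0.23558403]), 'tool_rot': array([-1.79902282e+02,  5.47539505e-03,  2.13016097e+01]), 'force': array([ 0.53363874,  0.00268514, -0.44024868]), 'wrist_torque': array([-0.02062669,  0.01247978, -0.00895184]), 'grasp_force': 0.0, 'grip_width': 0.08699021455806312}
```

View pics/top.png

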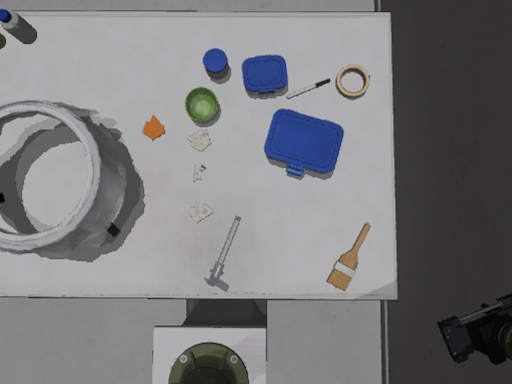

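View pics/scene.png

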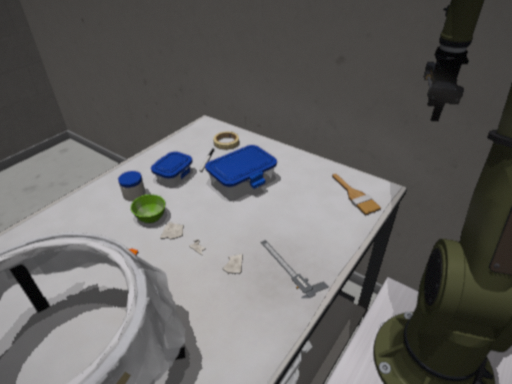

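The top view shows the large blue lid centred about (304,141), with its latch at (295,170). The small look-alike box is at (265,74), the brush at (350,255) and the sherds near x=200. The scene view agrees, with the latch at (257,182).

```bash
cat > h.py <<'E'
import numpy as np,cv2
from scipy.spatial.transform import Rotation as R
from cell import env
def cam(n):
    i=env.camera_info(n); return i["camera_matrix"],i["origin"],R.from_euler("xyz",i["orientation"],degrees=True).as_matrix()
def onplane(n,uv,z):
    K,o,M=cam(n); uv=np.atleast_2d(uv).astype(float)
    r=np.c_[uv,np.ones(len(uv))]@np.linalg.inv(K).T@M.T
    return o+r*((z-o[2])/r[:,2])[:,None]
def depthpts(n,d,m):
    K,o,M=cam(n); v,u=np.nonzero(m&(d>0)); z=d[v,u]
    return o+(np.c_[u,v,np.ones(len(u))]@np.linalg.inv(K).T*z[:,None])@M.T
def blue(img): # bgr
    h=cv2.cvtColor(img,cv2.COLOR_BGR2HSV); return cv2.inRange(h,(105,120,40),(130,255,255))
E
python3 - <<'E'
from h import *
for n in("top","scene"):
    m=blue(cv2.imread(f"pics/{n}.png")); d=np.load(f"pics/{n}_d.npy")
    c=max(cv2.findContours(m,cv2.RETR_EXTERNAL,cv2.CHAIN_APPROX_NONE)[0],key=cv2.contourArea)
    f=np.zeros_like(m); cv2.drawContours(f,[c],-1,255,-1)
    P=depthpts(n,d,f>0); top=P[(P[:,2]>.066)&(P[:,2]<.08)]; print(n,len(P),len(top),np.median(top[:,2]))
    # lid only: open away the latch
    lid=cv2.morphologyEx(f,cv2.MORPH_OPEN,np.ones((15,15)))
    c2=max(cv2.findContours(lid,cv2.RETR_EXTERNAL,cv2.CHAIN_APPROX_NONE)[0],key=cv2.contourArea)
    q=onplane(n,c2[:,0],.073)[:,:2]; r=cv2.minAreaRect((q*1000).astype(np.float32)); print(r)
    r2=cv2.minAreaRect((top[:,:2]*1000).astype(np.float32)); print("depth",r2)
    lo=P[(P[:,2]>.03)&(P[:,2]<.058)]; print("low",len(lo),lo.mean(0) if len(lo) else 0)
    rest=(f>0)&(cv2.dilate(lid,np.ones((3,3)))==0); Q=depthpts(n,d,rest); print("latch",len(Q),Q.mean(0),Q.min(0),Q.max(0))
E
```

```text
top 3713 3581 0.07279797263861632
((662.9876098632812, -255.09971618652344), (199.36642456054688, 158.58995056152344), 73.98526763916016)
depth ((667.7088623046875, -256.1690673828125), (198.87074279785156, 150.54360961914062), 74.13028717041016)
low 86 [ 0.58980743 -0.23295612  0.05007719]
latch 78 [ 0.61269115 -0.24501708  0.05485591] [ 0.57931158 -0.36341197  0.00180038] [ 0.7597002  -0.1511866   0.07601902]
scene 1891 1689 0.0706019586305151
((663.9057006835938, -245.76995849609375), (174.5484619140625, 187.04263305664062), 35.09901809692383)
depth ((662.5559692382812, -254.77703857421875), (201.70460510253906, 150.9176788330078), 73.14889526367188)
low 110 [ 0.58747942 -0.23185508  0.04742544]
latch 228 [ 0.62926865 -0.24582135  0.06014173] [ 0.57385663 -0.36408436  0.0355177 ] [ 0.7554613  -0.14853597  0.07331111]
```

```bash
python3 - <<'E'
from h import *
for n in("top","scene"):
    m=blue(cv2.imread(f"pics/{n}.png")); d=np.load(f"pics/{n}_d.npy")
    c=max(cv2.findContours(m,cv2.RETR_EXTERNAL,cv2.CHAIN_APPROX_NONE)[0],key=cv2.contourArea)
    f=np.zeros_like(m); cv2.drawContours(f,[c],-1,255,-1)
    P=depthpts(n,d,f>0); top=P[(P[:,2]>.067)&(P[:,2]<.08)][:,:2]*1000
    # yaw minimising robust extents
    best=min((sum(np.ptp(np.percentile(top@np.array([[np.cos(a),-np.sin(a)],[np.sin(a),np.cos(a)]]),[1,99],axis=0),axis=0)),a) for a in np.radians(np.arange(-22,-10,.25)))
    a=best[1]; M=np.array([[np.cos(a),-np.sin(a)],[np.sin(a),np.cos(a)]])
    t=top@M; print(n,np.degrees(a),np.percentile(t,[.3,99.7],axis=0))
    lo=P[(P[:,2]>.03)&(P[:,2]<.06)]; l=lo[:,:2]*1000@M; l=l[l[:,0]<t[:,0].min()+8]
    print("low",len(l),np.percentile(l,[2,98],axis=0),np.percentile(lo[:,2],[2,98]))
    a=np.radians(-16);M=np.array([[np.cos(a),-np.sin(a)],[np.sin(a),np.cos(a)]])
    print("at -16",np.percentile(top@M,[.3,99.7],axis=0).round(1).tolist())
E
```

```text
top -16.25 [[ 639.99016153 -157.37185402]
 [ 786.48152376   39.42870166]]
low 89 [[625.07797712 -79.85280376]
 [638.05945246 -38.18747274]] [0.04056193 0.05933602]
at -16 [[639.8, -160.5], [786.2, 36.3]]
scene -17.0 [[ 637.3697484  -148.98601723]
 [ 782.46898172   49.69355652]]
low 119 [[621.57967814 -72.61693224]
 [639.90400599 -29.42648005]] [0.0364652  0.05951696]
at -16 [[636.6, -161.0], [781.1, 37.5]]
```

```bash
cat >> h.py <<'E'
YAW=-16.2
def Rt(tilt,yaw=YAW): # tilt: tool z raised from straight down towards box +x, deg
    y=np.radians(yaw); t=np.radians(tilt); u=np.array([np.cos(y),np.sin(y),0]); k=np.array([0,0,1.])
    z=np.sin(t)*u-np.cos(t)*k; x=np.cos(t)*u+np.sin(t)*k
    return R.from_matrix(np.c_[x,np.cross(z,x),z])
def state():
    o=env.get_obs(); return o,np.array(o["tool_pos"]),R.from_euler("xyz",o["tool_rot"],degrees=True)
def plan(goal,Rg,n=1,p=None,r=None):
    """n equal calls to the goal; prints tool-frame units"""
    if p is None: _,p,r=state()
    dp=(goal-p)/n; dr=(Rg*r.inv()).as_rotvec()/n
    for i in range(n):
        print(np.r_[r.inv().apply(dp)*10, r.inv().apply(dr)/np.pi].round(3).tolist()); p=p+dp; r=R.from_rotvec(dr)*r
    return p,r
E
python3 - <<'E'
from h import *
g=np.array([.584,-.231,.0415]); z=Rt(45).apply([0,0,1]); pre=g-.11*z
p,r=plan(np.array([.50,-.30,.237]),Rt(10),5); print()
plan(pre,Rt(45),2,p,r)
E
```

```text
[0.714, -0.377, -0.002, -0.004, 0.011, 0.042]
[0.658, -0.467, 0.016, -0.004, 0.011, 0.042]
[0.591, -0.549, 0.031, -0.004, 0.011, 0.042]
[0.514, -0.621, 0.043, -0.004, 0.011, 0.042]
[0.427, -0.683, 0.051, -0.004, 0.011, 0.042]

[-0.183, -0.448, 0.565, 0.0, 0.097, -0.0]
[-0.344, -0.448, 0.484, 0.0, 0.097, -0.0]
```

Emit:
jog_arm(motion=[[[0.71, -0.38, 0, -0.004, 0.011, 0.042, 0], [0.71, -0.38, 0, -0.004, 0.011, 0.042, 0], [0.71, -0.38, 0, -0.004, 0.011, 0.042, 0]]])

```text
time_s: 0.4
tool_pos: [0.2934, -0.54, 0.2364]
tool_rot: [179.5, -2.2, 14.2]
force: [0.7, -0.1, -0.4]
grip_width: 0.0868
grasp_force: 0.0
```

Emit:
jog_arm(motion=[[[0.66, -0.47, 0.016, -0.004, 0.011, 0.042, 0], [0.66, -0.47, 0.016, -0.004, 0.011, 0.042, 0], [0.66, -0.47, 0.016, -0.004, 0.011, 0.042, 0]]])

```text
time_s: 0.7
tool_pos: [0.3456, -0.4787, 0.2369]
tool_rot: [179.2, -4.2, 6.7]
force: [-0.6, -0.5, -0.8]
grip_width: 0.0876
grasp_force: 0.0
```

Emit:
jog_arm(motion=[[[0.59, -0.55, 0.03, -0.004, 0.011, 0.042, 0], [0.59, -0.55, 0.03, -0.004, 0.011, 0.042, 0], [0.59, -0.55, 0.03, -0.004, 0.011, 0.042, 0]]])

```text
time_s: 1.0
tool_pos: [0.3978, -0.418, 0.2372]
tool_rot: [179.1, -6.3, -0.9]
force: [-0.3, -0.8, -0.0]
grip_width: 0.0867
grasp_force: 0.0
```

Emit:
jog_arm(motion=[[[0.51, -0.62, 0.04, -0.004, 0.011, 0.042, 0], [0.51, -0.62, 0.04, -0.004, 0.011, 0.042, 0], [0.51, -0.62, 0.04, -0.004, 0.011, 0.042, 0]]])

```text
time_s: 1.3
tool_pos: [0.4498, -0.3577, 0.2377]
tool_rot: [179.4, -8.3, -8.5]
force: [0.2, 0.6, -0.6]
grip_width: 0.087
grasp_force: 0.0
```

Emit:
jog_arm(motion=[[[0.43, -0.68, 0.05, -0.004, 0.011, 0.042, 0], [0.43, -0.68, 0.05, -0.004, 0.011, 0.042, 0], [0.43, -0.68, 0.05, -0.004, 0.011, 0.042, 0]]])

```text
time_s: 1.6
tool_pos: [0.5029, -0.2976, 0.2382]
tool_rot: [179.9, -10.4, -16.2]
force: [-0.4, -0.6, 0.0]
grip_width: 0.0873
grasp_force: 0.0
```

Emit:
jog_arm(motion=[[[-0.18, -0.45, 0.56, 0, 0.097, 0, 0], [-0.18, -0.45, 0.56, 0, 0.097, 0, 0], [-0.18, -0.45, 0.56, 0, 0.097, 0, 0], [-0.18, -0.45, 0.56, 0, 0.097, 0, 0]]])

```text
time_s: 2.0
tool_pos: [0.5019, -0.2566, 0.1764]
tool_rot: [179.8, -27.5, -16.6]
force: [0.4, -1.2, 1.2]
grip_width: 0.0871
grasp_force: 0.0
```

Tracking is good; one more call reaches the pre-pose.

Emit:
jog_arm(motion=[[[-0.34, -0.45, 0.48, 0, 0.097, 0, 0], [-0.34, -0.45, 0.48, 0, 0.097, 0, 0], [-0.34, -0.45, 0.48, 0, 0.097, 0, 0], [-0.34, -0.45, 0.48, 0, 0.097, 0, 0]]])

```text
time_s: 2.4
tool_pos: [0.5195, -0.206, 0.1276]
tool_rot: [-179.3, -44.2, -16.0]
force: [1.1, 0.4, 0.2]
grip_width: 0.0877
grasp_force: 0.0
```

```bash
python3 - <<'E'
from h import *
o,p,r=state(); print(p,r.as_euler("xyz",degrees=True),o["qpos"].round(1))
im,d=env.read_camera("wrist"); cv2.imwrite("pics/w1.png",im[:,:,::-1]); np.savez("pics/w1.npz",d=d,p=p,q=r.as_quat())
E
```

```text
[ 0.51945188 -0.20595888  0.12760989] [-179.26493601  -44.18096929  -15.95994713] [ 45.6  -9.7 -22.  139.  -56.7  10.5 -30.6]
```

View pics/w1.png

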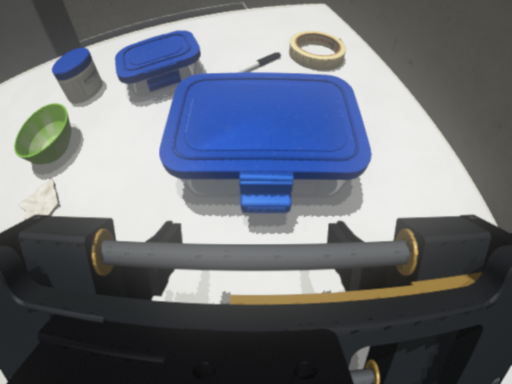

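The wrist view shows the lid at (265,125). The latch hangs clear in front of it, with the grip at about (266,192), spanning u 240–293. Joint 4 is near its limit at this tilt, so I'll use 30 degrees instead. First I'll measure the grip from this view.

```bash
cat >> h.py <<'E'
def wristpts(d,m,p,r):
    i=env.camera_info("wrist"); K=i["camera_matrix"]; T=i["mount"]
    v,u=np.nonzero(m&(d>0)); z=d[v,u]
    a=(u-K[0,2])/K[0,0]; b=(v-K[1,2])/K[1,1]; th=np.hypot(a,b); s=np.tan(th)/np.maximum(th,1e-9)
    P=np.c_[a*s*z,b*s*z,z]@T[:3,:3].T+T[:3,3]
    return r.apply(P)+p,u,v
def tobox(P,yaw=YAW):
    a=np.radians(yaw); M=np.array([[np.cos(a),-np.sin(a)],[np.sin(a),np.cos(a)]])
    return np.c_[P[:,:2]@M,P[:,2]]
E
python3 - <<'E'
from h import *
w=np.load("pics/w1.npz"); r=R.from_quat(w["q"]); im=cv2.imread("pics/w1.png"); m=blue(im)
f=np.zeros_like(m); f[70:216,155:375]=m[70:216,155:375]
P,u,v=wristpts(w["d"],f>0,w["p"],r)
top=P[(P[:,2]>.067)&(P[:,2]<.082)]; print(len(P),len(top),np.median(top[:,2]))
rc=cv2.minAreaRect((top[:,:2]*1000).astype(np.float32)); print(rc)
B=tobox(top)*1000; print("lid",np.percentile(B,[.3,99.7],axis=0).round(1).tolist())
L=P[v>182]; Lb=tobox(L)*1000; print("latch",len(L),np.percentile(Lb,[2,50,98],axis=0).round(1).tolist())
for v0 in range(176,216,4):
    k=(v>=v0)&(v<v0+4)&(u>235)&(u<300); q=tobox(P[k])*1000
    if len(q): print(v0,np.percentile(q,[3,97],axis=0).round(0).tolist())
# yaw from side edges of lid: fit left/right edges by rows of box x
for s in(0,1):
    xs=np.arange(B[:,0].min()+25,B[:,0].max()-25,5); ys=[(B[abs(B[:,0]-x)<3,1].min() if s==0 else B[abs(B[:,0]-x)<3,1].max()) for x in xs]
    print("edge slope deg",np.degrees(np.arctan(np.polyfit(xs,ys,1)[0])),np.mean(ys))
E
```

```text
21175 19220 0.07092348173763893
((666.296630859375, -257.2908935546875), (199.70913696289062, 148.99717712402344), 73.73165893554688)
lid [[639.6, -159.6, 67.5], [784.1, 36.9, 73.5]]
latch 1406 [[624.2, -82.7, 37.5], [633.2, -62.0, 49.3], [637.4, -40.4, 65.5]]
176 [[639.0, -89.0, 60.0], [646.0, -38.0, 70.0]]
180 [[637.0, -83.0, 65.0], [640.0, -40.0, 68.0]]
184 [[636.0, -83.0, 59.0], [637.0, -41.0, 65.0]]
188 [[636.0, -82.0, 52.0], [638.0, -41.0, 58.0]]
192 [[634.0, -83.0, 48.0], [637.0, -40.0, 52.0]]
196 [[630.0, -83.0, 48.0], [634.0, -41.0, 50.0]]
200 [[626.0, -82.0, 48.0], [630.0, -41.0, 50.0]]
204 [[624.0, -82.0, 45.0], [626.0, -42.0, 49.0]]
208 [[624.0, -81.0, 36.0], [625.0, -46.0, 43.0]]
edge slope deg -0.17088983292583496 -160.3568865863746
edge slope deg 0.8400660676780191 37.58583947093287
```

```bash
cat >> h.py <<'E'
G=np.array([.627,-.0615,.0415])
def W(b):  # box-aligned frame -> world
    a=np.radians(YAW); return np.array([b[0]*np.cos(a)-b[1]*np.sin(a),b[0]*np.sin(a)+b[1]*np.cos(a),b[2]])
E
python3 - <<'E'
from h import *
g=W(G); z=Rt(30).apply([0,0,1]); print(g)
p,r=plan(g-.06*z,Rt(30)); plan(g-.001*z,Rt(30),1,p,r)
E
```

```text
[ 0.58494619 -0.23398549  0.0415    ]
[0.056, 0.079, 0.528, -0.004, -0.079, 0.001]
[-0.0, -0.0, 0.59, 0.0, 0.0, 0.0]
```

Emit:
jog_arm(motion=[[[0.03, 0.04, 0.26, -0.002, -0.04, 0, 0], [0.056, 0.079, 0.528, -0.004, -0.079, 0.001, 0], [0.056, 0.079, 0.528, -0.004, -0.079, 0.001, 0], [0.056, 0.079, 0.528, -0.004, -0.079, 0.001, 0], [0.056, 0.079, 0.528, -0.004, -0.079, 0.001, 0]]])

```text
time_s: 2.95
tool_pos: [0.5575, -0.2313, 0.0955]
tool_rot: [179.9, -30.0, -16.6]
force: [0.4, 0.5, -0.7]
grip_width: 0.0868
grasp_force: 0.0
```

```bash
python3 - <<'E'
from h import *
o,p,r=state(); print(p,r.as_euler("xyz",degrees=True),o["qpos"].round(1),o["force"])
g=W(G); z=Rt(30).apply([0,0,1]); plan(g-.001*z,Rt(30))
im,d=env.read_camera("wrist"); f=blue(im[:,:,::-1].copy())
P,u,v=wristpts(d,f>0,p,r); B=tobox(P)*1000
top=B[(B[:,2]>66)&(B[:,2]<82)&(B[:,0]<800)]; print("lid",np.percentile(top,[.3,99.7],axis=0).round(1).tolist())
L=B[(B[:,2]>33)&(B[:,2]<56)&(B[:,0]<645)]; print("latch",len(L),np.percentile(L,[2,98],axis=0).round(1).tolist())
E
```

```text
[ 0.55749551 -0.23130527  0.09545869] [179.90235746 -30.01980155 -16.58346551] [ 59.7   4.7 -39.  124.    1.4  22.5 -86.2] [ 0.42658982  0.48679015 -0.6597537 ]
[-0.036, -0.054, 0.593, 0.002, -0.0, -0.002]
lid [[639.2, -159.9, 66.6], [785.0, 36.8, 73.6]]
latch 1335 [[623.9, -82.8, 40.4], [636.8, -40.6, 54.6]]
```

Emit:
jog_arm(motion=[[[-0.036, -0.054, 0.2, 0.002, 0, -0.002, 0], [-0.036, -0.054, 0.4, 0.002, 0, -0.002, 0], [-0.036, -0.054, 0.5, 0.002, 0, -0.002, 0], [-0.036, -0.054, 0.59, 0.002, 0, -0.002, 0], [-0.036, -0.054, 0.59, 0.002, 0, -0.002, 0]]])

```text
time_s: 3.5
tool_pos: [0.5818, -0.2305, 0.0395]
tool_rot: [-179.8, -29.8, -16.1]
force: [0.3, 0.1, -0.2]
grip_width: 0.0872
grasp_force: 0.0
```

```bash
python3 - <<'E'
from h import *
o,p,r=state(); print(p,r.as_euler("xyz",degrees=True),o["qpos"].round(1),o["force"])
g=W(G); z=Rt(30).apply([0,0,1]); plan(g-.001*z,Rt(30))
im,d=env.read_camera("wrist"); cv2.imwrite("pics/w2.png",im[:,:,::-1])
E
```

```text
[ 0.58183203 -0.23045413  0.03948578] [-179.80760468  -29.84581155  -16.06479705] [ 51.3  13.2 -32.7 123.2  15.8  16.3 -98.8] [ 0.28016903  0.10104308 -0.20634353]
[0.044, 0.025, -0.008, -0.001, 0.001, 0.001]
```

View pics/w2.png

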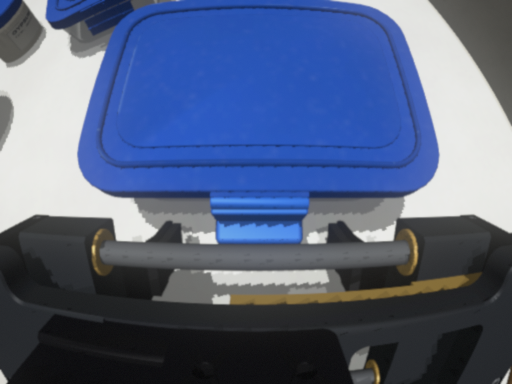

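The wrist view shows the grip at (259,230), between the finger tips at (165,235) and (345,235). I'll correct by a few mm and close.

Emit:
jog_arm(motion=[[[0.044, 0.025, 0, 0, 0, 0, 0], [0.044, 0.025, 0, 0, 0, 0, 0], [0.044, 0.025, 0, 0, 0, 0, 0.3], [0.044, 0.025, 0, 0, 0, 0, 0.6], [0.044, 0.025, 0, 0, 0, 0, 0.6]]], grip_force=20)

```text
time_s: 4.05
tool_pos: [0.5837, -0.2316, 0.0415]
tool_rot: [-179.8, -29.8, -16.0]
force: [-0.1, 0.0, 0.0]
grip_width: 0.0705
grasp_force: 0.0
```

Emit:
jog_arm(motion=[[[0, 0, 0, 0, 0, 0, 0.7], [0, 0, 0, 0, 0, 0, 0.8], [0, 0, 0, 0, 0, 0, 0.8]]])

```text
time_s: 4.35
tool_pos: [0.5835, -0.2318, 0.0413]
tool_rot: [-179.8, -29.8, -16.0]
force: [-0.7, -3.0, -0.6]
grip_width: 0.047
grasp_force: 1.4
```

Emit:
jog_arm(motion=[[[0, 0, 0, 0, 0, 0, 1], [0, 0, 0, 0, 0, 0, 1], [0, 0, 0, 0, 0, 0, 1]]], grip_force=25)

```text
time_s: 4.65
tool_pos: [0.5835, -0.232, 0.0413]
tool_rot: [-179.8, -29.8, -16.0]
force: [-1.6, -3.2, -0.2]
grip_width: 0.0459
grasp_force: 25.0
```

```bash
python3 - <<'E'
from h import *
o,p,r=state(); print(p,r.as_euler("xyz",degrees=True),o["force"],o["wrist_torque"],o["grip_width"],o["grasp_force"],o["qpos"].round(1))
im,d=env.read_camera("wrist"); f=blue(im[:,:,::-1].copy())
P,u,v=wristpts(d,f>0,p,r); B=tobox(P)*1000
top=B[(B[:,2]>64)&(B[:,2]<82)&(B[:,0]<800)]; print("lid",np.percentile(top,[.3,99.7],axis=0).round(1).tolist())
print("tcp box",tobox(p[None]))
E
```

```text
[ 0.58347098 -0.2319732   0.04128637] [-179.77966135  -29.78406691  -16.00041116] [-1.61685057 -3.1644856  -0.19888153] [-0.16898602  0.80635373 -0.26787505] 0.04587886712370422 25.0000557689782 [ 51.7  13.4 -33.  122.8  15.4  16.7 -98.3]
lid [[637.3, -159.2, 65.0], [785.1, 37.3, 73.5]]
tcp box [[ 0.62502196 -0.05997919  0.04128637]]
```

```bash
cat >> h.py <<'E'
T0=np.array([.6250,.0413]); Y0=-.0610; AX=np.array([.6395,.067]); HG=np.array([.782,.0644]); TILT0=29.8
def rot(v,a): c,s=np.cos(a),np.sin(a); return np.array([v[0]*c+v[1]*s,-v[0]*s+v[1]*c])
def pose(L,F):
    L,F=np.radians(L),np.radians(F); ax=HG+rot(AX-HG,L); t=ax+rot(T0-AX,L+F)
    return W([t[0],Y0,t[1]]),Rt(TILT0-np.degrees(L+F))
def rows(wps,start=None):
    if start is None: _,p,r=state()
    else: p,r=pose(*start)
    for w in wps:
        g,Rg=pose(*w); print(w,np.r_[r.inv().apply(g-p)*10,(r.inv()*Rg).as_rotvec()/np.pi].round(3).tolist())
E
python3 - <<'E'
from h import *
rows([(0,a) for a in(0,4,8,12,16)]); rows([(0,a) for a in(19,22,25,25)],(0,16))
E
```

```text
(0, 0) [0.0, 0.011, -0.0, -0.002, 0.0, 0.001]
(0, 4) [-0.01, 0.01, -0.018, -0.002, -0.022, 0.001]
(0, 8) [-0.018, 0.01, -0.037, -0.002, -0.044, 0.001]
(0, 12) [-0.026, 0.01, -0.056, -0.002, -0.067, 0.001]
(0, 16) [-0.032, 0.01, -0.076, -0.002, -0.089, 0.001]
(0, 19) [-0.008, 0.0, -0.013, 0.0, -0.017, 0.0]
(0, 22) [-0.014, 0.0, -0.027, 0.0, -0.033, 0.0]
(0, 25) [-0.02, 0.0, -0.042, -0.0, -0.05, 0.0]
(0, 25) [-0.02, 0.0, -0.042, -0.0, -0.05, 0.0]
```

Emit:
jog_arm(motion=[[[0, 0.011, 0, 0, 0, 0, 1], [-0.01, 0.01, -0.018, 0, -0.022, 0, 1], [-0.018, 0.01, -0.037, 0, -0.044, 0, 1], [-0.026, 0.01, -0.056, 0, -0.067, 0, 1], [-0.032, 0.01, -0.076, 0, -0.089, 0, 1]]])

```text
time_s: 5.2
tool_pos: [0.5778, -0.2305, 0.0476]
tool_rot: [-179.8, -13.7, -15.9]
force: [-2.0, 0.4, 6.0]
grip_width: 0.0457
grasp_force: 25.0
```

```bash
python3 - <<'E'
from h import *
o,p,r=state(); g,Rg=pose(0,16); print((p-g)*1000,(r.inv()*Rg).magnitude()*57.3,o["force"],o["wrist_torque"],o["grip_width"],o["grasp_force"],o["qpos"].round(1))
im,d=env.read_camera("wrist"); f=blue(im[:,:,::-1].copy())
P,u,v=wristpts(d,f>0,p,r); B=tobox(P)*1000
top=B[(B[:,2]>64)&(B[:,2]<82)&(B[:,0]<800)]; print("lid",np.percentile(top,[.3,99.7],axis=0).round(1).tolist())
E
```

```text
[0.92519112 0.62148838 1.25939493] 0.43233483618668384 [-2.01282392  0.4172831   5.9575471 ] [ 0.03400544  0.39220126 -0.07010199] 0.045658535301955266 25.00055792486819 [ 49.4  19.1 -33.5 110.   14.7  40.9 -97.2]
lid [[637.2, -159.4, 67.2], [761.9, 37.5, 73.3]]
```

Emit:
jog_arm(motion=[[[-0.008, 0, -0.013, 0, -0.017, 0, 1], [-0.014, 0, -0.027, 0, -0.033, 0, 1], [-0.02, 0, -0.042, 0, -0.05, 0, 1], [-0.02, 0, -0.042, 0, -0.05, 0, 1]]])

```text
time_s: 5.65
tool_pos: [0.5772, -0.2301, 0.0513]
tool_rot: [-179.8, -5.1, -15.8]
force: [1.1, -0.7, 7.0]
grip_width: 0.0458
grasp_force: 25.0
```

```bash
python3 - <<'E'
from h import *
o,p,r=state(); g,Rg=pose(0,25); print((p-g)*1000,(r.inv()*Rg).magnitude()*57.3,o["force"],o["wrist_torque"],o["grip_width"],o["grasp_force"],o["qpos"].round(1))
im,d=env.read_camera("wrist"); cv2.imwrite("pics/w3.png",im[:,:,::-1])
rows([(L,25) for L in(1,3,5,7,9)])
E
```

```text
[3.1207378  0.19595377 1.44335939] 0.5220474018056569 [ 1.05166537 -0.65651452  6.9819441 ] [-0.22038882 -0.31503395 -0.07642306] 0.045758851478111325 25.001016777143832 [ 46.8  23.9 -32.7 102.2  15.4  53.2 -97.7]
(1, 25) [-0.031, 0.011, -0.017, -0.001, -0.007, 0.002]
(3, 25) [-0.028, 0.01, -0.075, -0.001, -0.019, 0.002]
(5, 25) [-0.024, 0.01, -0.134, -0.001, -0.03, 0.002]
(7, 25) [-0.018, 0.01, -0.192, -0.001, -0.041, 0.002]
(9, 25) [-0.01, 0.01, -0.249, -0.001, -0.052, 0.002]
```

View pics/w3.png

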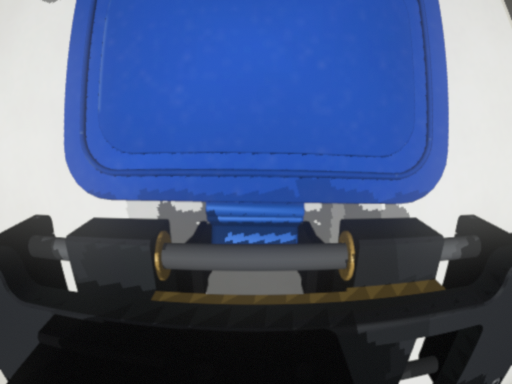

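The wrist view shows the flap swung out with the grip at (258,237), still between the pads. Next is the slow lift.

Emit:
jog_arm(motion=[[[-0.031, 0.005, -0.005, 0, -0.004, 0, 1], [-0.031, 0.005, -0.017, 0, -0.007, 0, 1], [-0.03, 0.005, -0.045, 0, -0.013, 0, 1], [-0.028, 0.005, -0.075, 0, -0.019, 0, 1], [-0.024, 0.005, -0.134, 0, -0.03, 0, 1]]])

```text
time_s: 6.2
tool_pos: [0.5722, -0.229, 0.0632]
tool_rot: [-179.7, 0.4, -15.8]
force: [3.6, -1.3, -0.8]
grip_width: 0.0458
grasp_force: 25.0
```

```bash
cat >> h.py <<'E'
def report(L,F):
    o,p,r=state(); g,Rg=pose(L,F); print("err",((p-g)*1000).round(1),((r.inv()*Rg).magnitude()*57.3).round(1),o["force"].round(1),o["wrist_torque"].round(2),o["grip_width"].round(4),o["grasp_force"].round(1),o["qpos"].round(0),o["time_s"])
    im,d=env.read_camera("wrist"); f=blue(im[:,:,::-1].copy())
    P,u,v=wristpts(d,f>0,p,r); B=tobox(P)*1000
    k=(v<195)&(abs(B[:,1]+61)<70)&(B[:,0]<770)&(B[:,0]>580)&(B[:,2]>60); a=np.polyfit(B[k,0],B[k,2],1)
    print("lid deg",np.degrees(np.arctan(-a[0])).round(1),k.sum(),"y ext",np.percentile(B[(v<195)&(B[:,0]<800)&(B[:,2]>60),1],[.3,99.7]).round(1))
    return im
E
python3 - <<'E'
from h import *
report(5,25); rows([(L,25) for L in(7,9,11,13,15)])
E
```

```text
Traceback (most recent call last):
  File "h.py", line 52, in report
    o,p,r=state(); g,Rg=pose(L,F); print("err",((p-g)*1000).round(1),((r.inv()*Rg).magnitude()*57.3).round(1),o["force"].round(1),o["wrist_torque"].round(2),o["grip_width"].round(4),o["grasp_force"].round(1),o["qpos"].round(0),o["time_s"])
                                                                     ^^^^^^^^^^^^^^^^^^^^^^^^^^^^^^^^^^^^^
AttributeError: 'float' object has no attribute 'round'
```

```bash
sed -i 's/((r.inv()\*Rg).magnitude()\*57.3).round(1)/round(float((r.inv()*Rg).magnitude())*57.3,1)/; s/o\["grip_width"\].round(4),o\["grasp_force"\].round(1)/round(float(o["grip_width"]),4),round(float(o["grasp_force"]),1)/; ' h.py
python3 - <<'E'
from h import *
report(5,25); rows([(L,25) for L in(7,9,11,13,15)])
E
```

```text
err [-1.3  1.1 -1.2] 0.5 [ 3.6 -1.3 -0.8] [-0.1 -0.9 -0. ] 0.0458 25.0 [ 45.  26. -32.  98.  15.  61. -97.] 6.2
lid deg 2.8 56033 y ext [-159.5   37.5]
(7, 25) [0.013, 0.007, -0.062, -0.001, -0.009, 0.002]
(9, 25) [0.016, 0.007, -0.121, -0.001, -0.02, 0.002]
(11, 25) [0.02, 0.007, -0.179, -0.001, -0.032, 0.002]
(13, 25) [0.027, 0.006, -0.237, -0.001, -0.043, 0.002]
(15, 25) [0.036, 0.006, -0.295, -0.001, -0.054, 0.002]
```

Emit:
jog_arm(motion=[[[0.013, 0.007, -0.062, 0, -0.009, 0.001, 1], [0.016, 0.007, -0.121, 0, -0.02, 0.001, 1], [0.02, 0.007, -0.179, 0, -0.032, 0.001, 1], [0.027, 0.006, -0.237, 0, -0.043, 0.001, 1], [0.036, 0.006, -0.295, 0, -0.054, 0.001, 1]]])

```text
time_s: 6.75
tool_pos: [0.5738, -0.2296, 0.0917]
tool_rot: [-179.7, 10.5, -15.9]
force: [0.3, 1.4, 0.2]
grip_width: 0.0458
grasp_force: 25.0
```

```bash
python3 - <<'E'
from h import *
report(15,25); rows([(17,24.5),(19,24),(21,23.5),(23,23),(25,22.5)])
E
```

```text
err [-2.1  1.2 -1.7] 0.5 [0.3 1.4 0.2] [ 0.27 -0.18  0.06] 0.0458 25.0 [ 42.  32. -31.  87.  15.  77. -98.] 6.75
lid deg 12.2 56264 y ext [-159.6   37.4]
(17, 24.5) [0.018, 0.006, -0.071, -0.001, -0.006, 0.002]
(19, 24) [0.022, 0.006, -0.127, -0.001, -0.015, 0.002]
(21, 23.5) [0.028, 0.006, -0.183, -0.001, -0.023, 0.002]
(23, 23) [0.035, 0.005, -0.239, -0.001, -0.031, 0.002]
(25, 22.5) [0.044, 0.005, -0.294, -0.001, -0.04, 0.002]
```

Emit:
jog_arm(motion=[[[0.018, 0.006, -0.071, 0, -0.006, 0.001, 1], [0.022, 0.006, -0.127, 0, -0.015, 0.001, 1], [0.028, 0.006, -0.183, 0, -0.023, 0.001, 1], [0.035, 0.005, -0.239, 0, -0.031, 0.001, 1], [0.044, 0.005, -0.294, 0, -0.04, 0.001, 1]]])

```text
time_s: 7.3
tool_pos: [0.5814, -0.2318, 0.1199]
tool_rot: [-179.7, 17.9, -16.0]
force: [-4.0, 4.0, 1.4]
grip_width: 0.0455
grasp_force: 25.0
```

```bash
python3 - <<'E'
from h import *
report(25,22.5); rows([(27,21.5),(29,20.5),(31,19.5),(33,18.5),(35,17.5)])
E
```

```text
err [-2.   1.2 -0.4] 0.4 [-4.   4.   1.4] [0.85 0.58 0.07] 0.0455 25.0 [ 39.  37. -30.  77.  16.  89. -98.] 7.3
lid deg 22.5 55381 y ext [-158.1   37.5]
(27, 21.5) [0.02, 0.005, -0.059, -0.001, -0.004, 0.001]
(29, 20.5) [0.027, 0.005, -0.112, -0.001, -0.01, 0.001]
(31, 19.5) [0.036, 0.005, -0.165, -0.001, -0.015, 0.001]
(33, 18.5) [0.047, 0.005, -0.218, -0.001, -0.021, 0.001]
(35, 17.5) [0.059, 0.004, -0.27, -0.001, -0.027, 0.001]
```

Emit:
jog_arm(motion=[[[0.0, -0.01, -0.059, 0, -0.004, 0, 1], [0.007, -0.013, -0.112, 0, -0.01, 0, 1], [0.016, -0.015, -0.165, 0, -0.015, 0, 1], [0.027, -0.015, -0.218, 0, -0.021, 0, 1], [0.039, -0.015, -0.27, 0, -0.027, 0, 1]]])

```text
time_s: 7.85
tool_pos: [0.5939, -0.2356, 0.1455]
tool_rot: [-179.8, 22.6, -16.1]
force: [-5.2, 3.9, 4.0]
grip_width: 0.0458
grasp_force: 25.0
```

```bash
python3 - <<'E'
from h import *
report(35,17.5); rows([(37,16.5),(39,15.5),(41,14.5),(43,13.5)])
E
```

```text
err [-1.3  0.9  1.4] 0.2 [-5.2  3.9  4. ] [0.61 0.81 0.04] 0.0458 25.0 [ 36.  41. -29.  69.  16.  98. -98.] 7.85
lid deg 33.1 53576 y ext [-156.    37.3]
(37, 16.5) [0.025, 0.005, -0.04, -0.001, -0.006, 0.001]
(39, 15.5) [0.036, 0.005, -0.092, -0.001, -0.012, 0.001]
(41, 14.5) [0.05, 0.005, -0.144, -0.001, -0.017, 0.001]
(43, 13.5) [0.065, 0.005, -0.195, -0.001, -0.023, 0.001]
```

```bash
python3 - <<'E'
from h import *
rows([(37,17.5),(39,17.5),(41,17.5),(43,17.5),(44,17.5)])
E
```

```text
(37, 17.5) [0.022, 0.005, -0.045, -0.001, -0.012, 0.001]
(39, 17.5) [0.032, 0.005, -0.101, -0.001, -0.023, 0.001]
(41, 17.5) [0.043, 0.005, -0.158, -0.001, -0.034, 0.001]
(43, 17.5) [0.056, 0.005, -0.214, -0.001, -0.045, 0.001]
(44, 17.5) [0.063, 0.005, -0.242, -0.001, -0.05, 0.001]
```

Emit:
jog_arm(motion=[[[0.002, -0.01, -0.045, 0, -0.012, 0, 1], [0.012, -0.01, -0.101, 0, -0.023, 0, 1], [0.023, -0.01, -0.158, 0, -0.034, 0, 1], [0.036, -0.01, -0.214, 0, -0.045, 0, 1], [0.036, -0.01, -0.214, 0, -0.045, 0, 1]]])

```text
time_s: 8.4
tool_pos: [0.6056, -0.2389, 0.1638]
tool_rot: [-179.9, 30.7, -16.2]
force: [-6.3, 1.3, 5.8]
grip_width: 0.0455
grasp_force: 25.0
```

```bash
python3 - <<'E'
from h import *
im=report(43,17.5); rows([(44,17.5),(45,17.5),(46,17.5)])
s,d=env.read_camera("scene"); np.save("pics/s2_d.npy",d); cv2.imwrite("pics/s2.png",cv2.resize(s[100:260,130:350,::-1],None,fx=3,fy=3))
cv2.imwrite("pics/s2f.png",s[:,:,::-1])
E
```

```text
err [-1.7  1.1  0.4] 0.1 [-6.3  1.3  5.8] [0.21 1.15 0.15] 0.0455 25.0 [ 33.  48. -28.  57.  17. 110. -97.] 8.4
lid deg 40.6 53953 y ext [-155.9   37.3]
(44, 17.5) [0.024, 0.005, -0.035, -0.0, -0.005, 0.0]
(45, 17.5) [0.028, 0.005, -0.064, -0.0, -0.011, 0.0]
(46, 17.5) [0.032, 0.005, -0.092, -0.0, -0.017, 0.0]
```

View pics/s2.png

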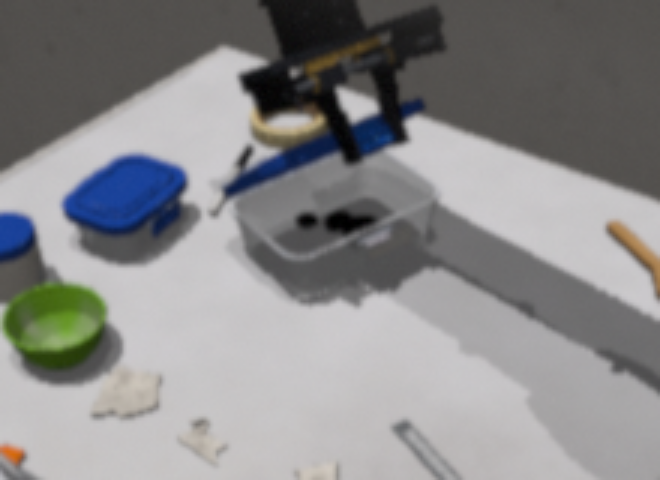

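The scene view shows the box open and the lid held at roughly 40 degrees, with the sherds and brush untouched. I'll measure the lid angle more carefully and check whether the box has moved.

```bash
cat >> h.py <<'E'
def lidangle():
    o,p,r=state(); im,d=env.read_camera("wrist"); f=blue(im[:,:,::-1].copy())
    P,u,v=wristpts(d,f>0,p,r); B=tobox(P)*1000
    for (a,b) in((5,60),(60,120),(100,170),(5,170)):
        k=(v>=a)&(v<b)&(B[:,0]<790)&(B[:,0]>560)&(B[:,2]>50)&(abs(B[:,1]+61)<75)
        A=np.c_[B[k,0],B[k,1],np.ones(k.sum())]; c=np.linalg.lstsq(A,B[k,2],rcond=None)[0]
        res=B[k,2]-A@c; print(a,b,k.sum(),"ang",np.degrees(np.arctan(-c[0])).round(2),"tilt y",np.degrees(np.arctan(c[1])).round(2),"rms",res.std().round(2),"x",B[k,0].min().round(),B[k,0].max().round())
    # surface top passes hinge? back edge
E
python3 - <<'E'
from h import *
lidangle()
# compare box body / surroundings: top view, front rim of box
t,d=env.read_camera("top"); cv2.imwrite("pics/t2.png",cv2.resize(t[90:200,240:370,::-1],None,fx=5,fy=5,interpolation=cv2.INTER_CUBIC))
E
```

```text
5 60 15501 ang 40.97 tilt y 0.16 rms 0.85 x 735.0 765.0
60 120 17709 ang 40.78 tilt y 0.16 rms 0.84 x 712.0 739.0
100 170 20995 ang 39.0 tilt y 0.14 rms 0.89 x 694.0 723.0
5 170 48234 ang 40.6 tilt y 0.15 rms 0.9 x 694.0 765.0
```

View pics/t2.png

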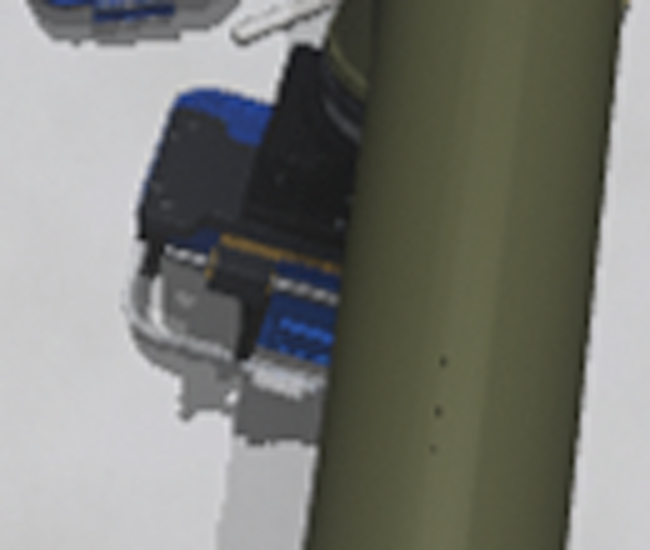

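The top view shows the box rim in place at about (130–240, 330) in the crop. The angle is about 41 degrees with a small push along the lid, so I'll raise it 4 degrees more while easing outward.

```bash
python3 - <<'E'
from h import *
rows([(44,17),(45,16.5),(46,16),(47,15.5)],(43,17.5))
_,p,r=state(); print("outward 1.5mm:",(r.inv().apply(W([-.0011,0,.0011]))*10).round(3))
E
```

```text
(44, 17) [0.005, -0.0, -0.026, -0.0, -0.003, 0.0]
(45, 16.5) [0.01, -0.0, -0.053, -0.0, -0.006, 0.0]
(46, 16) [0.015, -0.0, -0.079, 0.0, -0.008, 0.0]
(47, 15.5) [0.021, 0.0, -0.105, 0.0, -0.011, 0.0]
outward 1.5mm: [-0.015 -0.    -0.004]
```

Emit:
jog_arm(motion=[[[-0.01, 0, -0.03, 0, -0.003, 0, 1], [-0.005, 0, -0.057, 0, -0.006, 0, 1], [0, 0, -0.083, 0, -0.008, 0, 1], [0.006, 0, -0.109, 0, -0.011, 0, 1], [0.006, 0, -0.109, 0, -0.011, 0, 1]]])

```text
time_s: 9.1
tool_pos: [0.6125, -0.2408, 0.1728]
tool_rot: [-179.9, 32.5, -16.2]
force: [-2.5, -1.9, 2.3]
grip_width: 0.046
grasp_force: 25.0
```

```bash
python3 - <<'E'
from h import *
report(47,15.5);lidangle(); print(tobox(state()[1][None]))
E
```

```text
err [-1.6  1.1  1.4] 0.2 [-2.5 -1.9  2.3] [-0.31  0.07  0.19] 0.046 25.0 [ 31.  50. -27.  53.  17. 114. -97.] 9.1
lid deg 44.8 53132 y ext [-155.4   37.3]
5 60 15159 ang 44.96 tilt y 0.17 rms 0.9 x 739.0 769.0
60 120 17471 ang 44.92 tilt y 0.18 rms 0.89 x 717.0 744.0
100 170 20805 ang 43.15 tilt y 0.17 rms 0.95 x 700.0 728.0
5 170 47530 ang 44.74 tilt y 0.18 rms 0.96 x 700.0 769.0
[[ 0.65523497 -0.06036703  0.17272072]]
```

Emit:
jog_arm(motion=[[[0, 0, 0, 0, 0, 0, 1], [0, 0, 0, 0, 0, 0, 1], [0, 0, 0, 0, 0, 0, 1], [0, 0, 0, 0, 0, 0, 1], [0, 0, 0, 0, 0, 0, 1]]])

```text
time_s: 9.7
tool_pos: [0.6123, -0.2407, 0.1728]
tool_rot: [-179.9, 32.5, -16.1]
force: [-2.3, -2.5, 0.4]
grip_width: 0.0453
grasp_force: 25.0
```

```bash
python3 - <<'E'
from h import *
w=np.load("pics/w1.npz"); r=R.from_quat(w["q"]); m=blue(cv2.imread("pics/w1.png")); f=np.zeros_like(m); f[70:175,155:375]=m[70:175,155:375]
B=tobox(wristpts(w["d"],f>0,w["p"],r)[0])*1000; k=(abs(B[:,1]+61)<75)&(B[:,0]>655)&(B[:,0]<775)&(B[:,2]>64)
print("closed slope",np.degrees(np.arctan(-np.polyfit(B[k,0],B[k,2],1)[0])))
report(47,15.5);lidangle()
# loose things and box front rim vs start
a=cv2.imread("pics/scene.png"); s=env.read_camera("scene")[0][:,:,::-1]
for n,y0,y1,x0,x1 in(("sherds",215,280,155,250),("brush",165,220,325,385)):
    print(n,np.abs(a[y0:y1,x0:x1].astype(int)-s[y0:y1,x0:x1]).mean(),(np.abs(a[y0:y1,x0:x1].astype(int)-s[y0:y1,x0:x1]).max(2)>60).sum())
E
```

```text
closed slope -0.1359890216730098
err [-1.8  1.2  1.4] 0.3 [-2.3 -2.5  0.4] [-0.64 -0.16  0.34] 0.0453 25.0 [ 31.  50. -27.  53.  17. 114. -97.] 9.7
lid deg 44.7 53100 y ext [-155.4   37.3]
5 60 15141 ang 44.89 tilt y 0.17 rms 0.89 x 739.0 769.0
60 120 17455 ang 44.81 tilt y 0.17 rms 0.89 x 717.0 744.0
100 170 20811 ang 43.18 tilt y 0.17 rms 0.96 x 700.0 728.0
5 170 47504 ang 44.69 tilt y 0.17 rms 0.96 x 700.0 769.0
sherds 14.997462887989204 0
brush 24.263030303030302 561
```

```bash
python3 - <<'E'
from h import *
for im in(cv2.imread("pics/scene.png"),cv2.imread("pics/s2f.png")):
    h=cv2.cvtColor(im[165:220,325:385],cv2.COLOR_BGR2HSV); m=cv2.inRange(h,(8,80,60),(22,255,255)); v,u=np.nonzero(m); print(len(u),u.mean(),v.mean(),u.min(),u.max(),v.min(),v.max())
E
```

```text
416 33.33173076923077 32.41586538461539 8 54 9 48
413 33.479418886198545 32.55690072639225 8 54 9 49
```

The brush hasn't moved, and the lid is steady at about 45 degrees in a firm grip, so I'm handing in.

```bash
python3 -c "
from cell import env
print(env.sign_off())"
```

```text
the job is handed in; nothing more can be done
None
```

I unhooked the latch of the larger clip box and raised the lid to about 45 degrees (measured 44.7), and the arm is still holding it there; in the camera checks the brush, sherds and box showed no visible movement.

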